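# File a disc's rim on forward strokes

### The arm

A 6-joint arm with a two-finger parallel gripper is mounted at the origin on a cart in front of the work surface, level with it; the furniture and walls round the work are solid. World frame = base frame: x ahead of the robot, y to its left, z up, the work surface at z = 0. Lengths are in mm, angles in rad, forces in N, time in s.
With the tool pointing down it reaches from about 275 to 1000 mm from the base axis. Payload 8.4 kg.
Tool frame: the origin (TCP) lies at the very end of the fingers, on their centre line; the grasp point (between the pads) lies 19 mm behind it; z points along the fingers, y is the line along which they close (so a half turn about z gives the same grasp; the last joint's range is limited). The gripper opens to 85 mm and grips with 20 to 120 N. Pads are 22 mm wide; open, the fingers measure 114 mm over their backs; the gripper's body (76 mm by 85 mm) begins 54 mm behind the grasp point. The pads swing forward as they close: fully open they stand 13 mm farther back than shut.
Start: joints at [1.13, 0.353, 1.633, -0, 1.155, -0.002], TCP at [265.532, 565.792, 231.281] pointing down, gripper open.
Joint ranges: [-2.63, 2.63], [-0.92, 2.1], [0.06, 2.66], [-1.3, 4.44], [0, 2.69], [-3.02, 3.02]. Speed limits (rad/s): [2.22, 2.22, 2.79, 3.14, 3.14, 3.14].

### API

Orientations are given as [roll, pitch, yaw] about the fixed x, y, z axes, in that order (R = Rz(yaw) Ry(pitch) Rx(roll)).
In Python, from rig import sensors, grab_frame, camera_params, order gives the robot as it stands. The module is installed in compiled form; this text tells all that it offers.
- The arm moves only by the tool move_arm, never from a script. Its argument "motion" is a list of rows, each a list of 7 numbers: the turn, a rotation vector about the tool's x, y, z in normalised numbers (1 is pi rad), then the shift along the tool's x, y, z in parts of the range, where 1.0 means 1 m, then the finger opening in m, from 0 to 0.0854. A call has 1 to 8 rows; each row is the pose to reach, as a shift and turn from the pose commanded when the call began, along the tool's axes at that moment; what a row does not reach only later rows make up. A row lasts 1/8 s, in which the tool goes at most 62.5 mm and 10.7 degrees, less where a joint would pass 70% of its speed; a pose out of reach is approached as far as the arm can. No shift or turn number may pass 1 either way. A call with a gripper value outside its range is refused whole. The fingers move at their own pace and stop on an object; "grip_force" is the grip in N (left out, the last holds). Time passes only in rows, so rows that repeat a pose let the fingers close. It gives the time, the measured TCP pose, the force, the opening and the grip force at its end, in the units of the state.
- sensors.sense(): the state, without advancing time (a new reading comes with each control period).
- grab_frame(name): name is "side" or "top"; returns (picture, depth): 400x640x3 uint8, red, green, blue; 400x640 float32, mm along the optical axis (not along the pixel's ray), 0 where there is no reading.
- camera_params(name): a dict with "camera_matrix" (3x3 intrinsics, pixels), "k1" (the pictures are not rectified: a ray, as slopes to the right and down, at radius r is drawn at 1 + k1 r^2 times it, then the intrinsics apply), "world_from_camera" (4x4, takes a point from camera to world coordinates). Camera axes: x right, y down, z forward; pixel columns grow to the right and rows downward; lengths in mm; the calibration is good to about 2 mm. A picture is of the moment at which its call begins. camera_params takes no time and is no camera call.
- order.sign_off(): hands the job in; it is judged then, once.
The state is a dict: "clock": time; "qpos": joint angles; "qvel": joint speeds; "joint_efforts": joint torques, N m; "eef_pos": TCP position; "tcp_rot": TCP orientation; "contact_force": force on the tool from outside, world axes, zero at the start; "wrist_torque": the same for the moment, N m; "opening": opening from 0.0 (shut) to 1.0 (fully open); "grasp_force": force on a finger pad.
Only numpy, scipy, OpenCV 4.12 (cv2) and the standard library are available. Lean on these libraries where they do the work, as an engineer would, in place of code of your own. Each camera call takes 0.05 s, during which the arm holds its last target. There are 200 camera calls.

### The job

Take the hand file out of the tray and file the rim of the aluminium disc in the grey stand: stroke the file across the top of the rim away from the robot only, with light pressure, lifting it clear on each return so that the disc is never dragged backwards. Each stroke creeps the disc forward a little; carry on until the dark hole in its rim has come round from the far side, underneath and up to the very top, then lay the file back in the tray, flat on its steel. Turn the disc with the file alone, keeping the fingers off it and its stand, and do not disturb the other things on the desk or the latch in the tray.

Things in the scene. Friction and masses are not known exactly. Their poses are not given: they have to be found in the camera images.
- file: flat steel file 110 x 26 x 7 mm, cut face down, under a beech grip: a straight rib 72 mm long, 18 mm thick, from 12 to 46 mm above the cut face; about 0.22 kg. Origin: centre of the cut face; x along the file, y across it (the 18 mm), z up. Either end may lead. Starts flat on the tray floor, along the tray's x within 0.12 rad
- tray: black open tray, fixed for the run, 140 x 200 mm outside, walls 2 mm thick and 30 mm high; inner floor 136 x 196 mm, 7 mm above its underside. Origin: centre of its underside (2 mm above z = 0, level with the mat); x along the short side, y along the long side
- stand: grey stand, fixed: base plate 100 x 76 x 10 mm, two upright cheeks 48 mm wide over all (60 mm over the spindle nuts), 92 mm high; the disc turns between them. Origin: centre of the base's underside (2 mm above z = 0, level with the mat); its x axis is the stroke direction, away from the robot (within 0.3 rad of world x); the spindle runs along y
- spindle (a point): axis of the disc's spindle, in the middle of the stand, 76 mm above the stand's underside; the spindle sits in rubber bushes that give about 1 mm per 6 N downwards
- disc (a joint): turn of the disc, rad: 0 and 6.28 = hole at the top; grows as the rim's top moves along the stand's +x (forward stroke). Starts 1.3 to 2.5. Stiff: about 2.5 N along the rim to start it, then some 2.5 N more per rad/s, so the file must press 5 N or more to turn it at all, and slides on the rim as it turns it; stays where it is left
- disc_hole (a point): dark 9 mm hole in the middle of the disc's rim, going round with it. The disc is aluminium, radius 32 mm, 16 mm wide, bored 3 mm off its centre: the top of its rim rises and falls between 29 and 35 mm above the spindle as it turns (at which turn is not known)
- latch: white plastic latch 14 x 32 x 11 mm, loose in the tray near its -y end wall; origin under its centre; leave alone
- marker: marker pen 128 x 14 x 12 mm behind the work; leave alone
- amber_tape: roll of amber tape 52 mm across, 18 mm high, behind the work; leave alone
- keycap: sage-green key cap 27 mm across, 9 mm high, behind the work; leave alone
- loupe: black loupe 40 mm across, 32 mm high; leave alone
- cutters: side cutters 131 x 42 x 14 mm, to the right; leave alone

How it is judged:
By the outcome, as a careful person would: the job done as asked, in the order asked, and still so for the second after the job is handed in, with the robot touching nothing.
It also fails if it takes over 72 s, if anything falls off the work surface, if the arm or the gripper's body presses on something with over 40 N, if the wrist force passes 120 N, or if a joint passes its speed limit or range.

## Working session

There is one attempt and no reset: what is moved stays moved. The work goes in short steps, Python scripts to look and compute and a tool call to move; the robot and the scene stay as the last step left them, time stands still between calls to the robot, and variables do not carry over. Pictures are saved under pics/ and viewed, at most 10 in all, crops included, and the job is handed in when it is done.

Besides the shell and the picture viewer there is one more tool, called after "Request:" as a command line: name --pt "numbers of a row" for each row, then --argument value for the rest. move_arm: Moves the arm, as the interface text tells. Its arguments: {"type":"object","properties":{"motion":{"type":"array","items":{"type":"array","items":{"type":"number"}}},"grip_force":{"type":"number"}},"required":["motion"]}

```bash
mkdir -p pics
cat > h.py <<'E'
import numpy as np,cv2
from rig import sensors,grab_frame,camera_params,order
from scipy.spatial.transform import Rotation as Ro
def shot(n,f=None):
    p,d=grab_frame(n)
    if f: cv2.imwrite('pics/'+f,p[...,::-1])
    return p,d
def cloud(n,d):
    c=camera_params(n);K=np.array(c['camera_matrix']);T=np.array(c['world_from_camera'])
    v,u=np.mgrid[:400,:640].astype(float)
    s=np.stack([(u-K[0,2])/K[0,0],(v-K[1,2])/K[1,1]],-1);q=s.copy()
    for _ in range(8): q=s/(1+c['k1']*(q**2).sum(-1,keepdims=True))
    X=np.dstack([q,np.ones((400,640))])*d[...,None]
    return X@T[:3,:3].T+T[:3,3]
def rays(n):
    C=camera_params(n);T=np.array(C['world_from_camera']);P=cloud(n,np.ones((400,640)))
    return T[:3,3],P-T[:3,3]
E
python3 - <<'E'
from h import *
for n in('side','top'):
    p,d=shot(n,n+'0.png'); np.savez(n+'0.npz',p=p,d=d); print(n,np.array(camera_params(n)['world_from_camera']).round(2).tolist(),camera_params(n)['k1'])
s=sensors.sense();print({k:np.round(v,3).tolist() for k,v in s.items()})
E
```

```text
side [[-0.87, -0.33, 0.36, 348.49], [-0.49, 0.59, -0.64, 478.34], [-0.0, -0.73, -0.68, 685.15], [0.0, 0.0, 0.0, 1.0]] 0.03605118382786903
top [[-0.01, -0.99, 0.15, 469.7], [-1.0, 0.02, 0.02, -108.07], [-0.02, -0.15, -0.99, 1230.07], [0.0, 0.0, 0.0, 1.0]] -0.09321048229761188
{'clock': 0.1, 'qpos': [1.13, 0.354, 1.634, 0.0, 1.155, -0.002], 'qvel': [-0.002, -0.001, -0.001, 0.0, -0.001, -0.001], 'joint_efforts': [0.0, -60.637, -34.281, -0.0, 0.004, 0.0], 'eef_pos': [265.312, 565.395, 230.64], 'tcp_rot': [-3.14, -0.0, 2.703], 'contact_force': [0.118, -0.032, -0.394], 'wrist_torque': [0.031, 0.01, 0.021], 'grasp_force': 0.0, 'opening': 0.994}
```

View pics/top0.png

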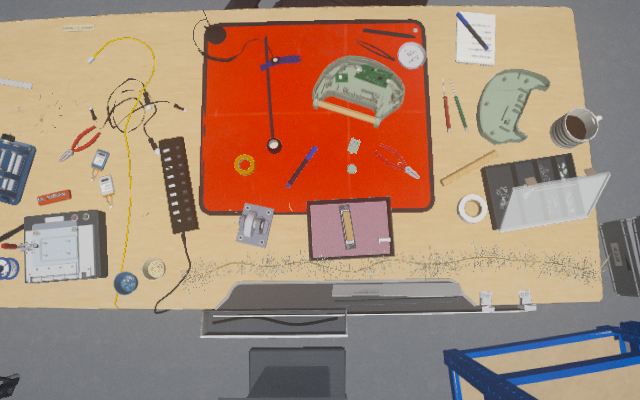

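View pics/side0.png

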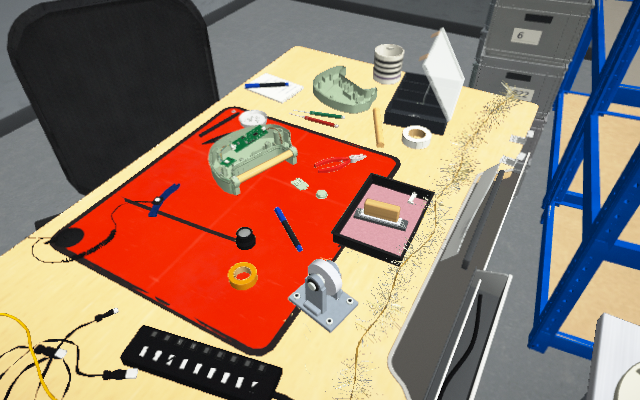

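The top view shows the stand at about (254,225), and the tray at (350,228) with the file along x at (348,228) and the latch at (384,240). The side view shows the stand at (322,298) and the file at (380,212). Next I'll measure these points.

Run:
```python
from h import *
for n,(cx,cy,w) in {'top':(348,228,50),'side':(380,212,60)}.items():
    z=np.load(n+'0.npz');P=cloud(n,z['d']);p=z['p'];hsv=cv2.cvtColor(p,cv2.COLOR_RGB2HSV)
    box=np.zeros((400,640),bool);box[cy-w:cy+w,cx-w:cx+w]=1
    # grip: beech
    m=box&(hsv[...,0]>10)&(hsv[...,0]<25)&(hsv[...,1]>60)&(P[...,2]>25)&(P[...,2]<75)&(z['d']>0)
    if n=='top':m&=(abs(np.mgrid[:400,:640][1]-348)<12)
    g=P[m];zt=np.percentile(g[:,2],95);t=g[g[:,2]>zt-6]
    r=cv2.minAreaRect(t[:,:2].astype(np.float32));print(n,'grip',len(g),zt,r)
    # pink floor
    m=box&((hsv[...,0]>150)|(hsv[...,0]<8))&(hsv[...,1]>25)&(hsv[...,1]<130)&(P[...,2]>-5)&(P[...,2]<25)
    f=P[m];print('floor',len(f),np.median(f[:,2]),cv2.minAreaRect(f[:,:2].astype(np.float32)))
    # stand
    a,b=((254,225) if n=='top' else (322,298))
    box[:]=0;box[b-50:b+50,a-45:a+45]=1
    Q=P[box];print('stand cloud z hist',np.histogram(Q[:,2],[-10,5,9,15,30,50,70,85,97,103,108,112,116,125])[0])
    q=Q[(Q[:,2]>20)&(Q[:,2]<125)];print('upright',cv2.minAreaRect(q[:,:2].astype(np.float32)),q.mean(0), q[:,2].max())
    gm=box&(hsv[...,1]<70)&(P[...,2]>5)&(P[...,2]<20)
    q=P[gm];print('base',len(q),np.median(q[:,2]),cv2.minAreaRect(q[:,:2].astype(np.float32)))
z=np.load('top0.npz')['p'][180:270,210:400,::-1];s=np.load('side0.npz')['p'][160:345,280:440,::-1]
z=cv2.resize(z,None,fx=3,fy=3);s=cv2.resize(s,None,fx=3.2,fy=3.2)
cv2.imwrite('pics/c_top.png',z);cv2.imwrite('pics/c_side.png',s)
```

```text
top grip 255 57.2494311902748 ((569.8748168945312, -164.72061157226562), (70.57614135742188, 17.454999923706055), 8.2506685256958)
floor 3891 7.892647180173753 ((564.8960571289062, -169.46502685546875), (137.41973876953125, 249.52638244628906), 2.294424533843994)
stand cloud z hist [6524  926  601  362   49   28  123  183   50   79   25    2    0]
upright ((490.1927795410156, 62.257476806640625), (172.5224609375, 189.24658203125), 51.59299850463867) [552.23454373  60.56620202  70.61856921] 112.37974627911512
base 805 11.67531760039742 ((559.371337890625, 76.18570709228516), (219.24400329589844, 218.0703125), 6.278438568115234)
side grip 659 54.37023696883845 ((568.9918212890625, -165.3767852783203), (69.81362915039062, 18.618349075317383), 8.489408493041992)
floor 2864 7.306991840308513 ((592.3739013671875, -226.65573120117188), (191.46188354492188, 355.6341552734375), 24.172176361083984)
stand cloud z hist [5971  258 1080  359  154  188  309  356  116  155   15    0    0]
upright ((532.3206176757812, 75.06388092041016), (70.99981689453125, 147.78953552246094), 74.89008331298828) [569.86530682  77.0760517   72.58717675] 109.59557293695514
base 1408 11.0202972766877 ((585.1215209960938, 42.16523742675781), (145.73309326171875, 208.79721069335938), 24.708749771118164)
```

View pics/c_side.png

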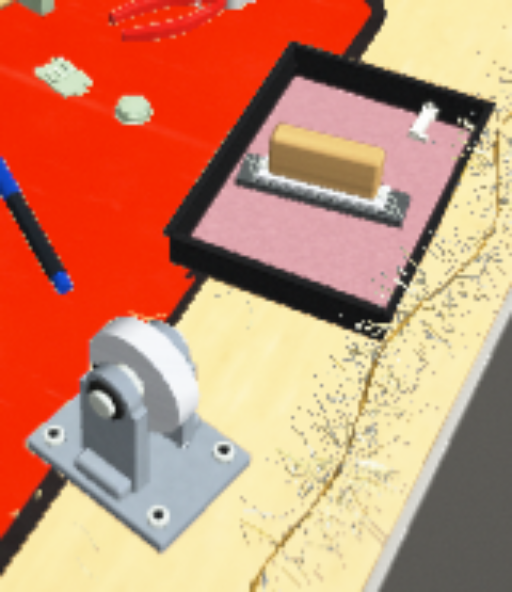

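View pics/c_top.png

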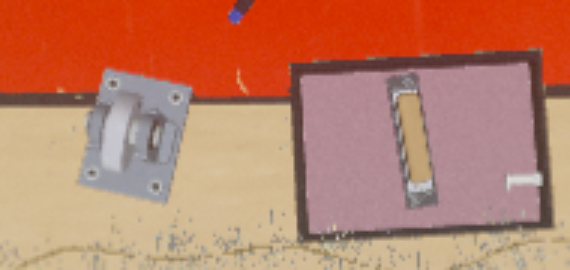

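Both views agree on the file: grip at (569.5,-165), yaw 8.3°, top at about 55 mm as expected. The stand leans to -y at its far end, and the hole is not visible yet. Next come the stand's axis and the disc.

Run:
```python
from h import *
for n,(a,b) in {'top':(254,225),'side':(322,298)}.items():
    z=np.load(n+'0.npz');p=z['p'];hsv=cv2.cvtColor(p,cv2.COLOR_RGB2HSV);P=cloud(n,z['d'])
    m=((hsv[...,0]>95)&(hsv[...,0]<135)&(hsv[...,1]>15)&(hsv[...,1]<110)&(hsv[...,2]>60))|((hsv[...,1]<25)&(hsv[...,2]>110))
    k=np.zeros_like(m);k[b-50:b+50,a-45:a+45]=1;m=(m&k).astype(np.uint8)
    m=cv2.morphologyEx(m,cv2.MORPH_OPEN,np.ones((3,3)))
    nn,L,S,C=cv2.connectedComponentsWithStats(m);i=1+S[1:,4].argmax();M=L==i;print(n,S[i])
    o,r=rays(n)
    # base outline cast on plate top z=12
    t=(12-o[2])/r[...,2];G=o+r*t[...,None]
    low=M&(abs(P[...,2]-12)<4)
    R=cv2.minAreaRect(G[low][:,:2].astype(np.float32));print('base',low.sum(),R)
    w=M&(P[...,2]>95)&(P[...,2]<118)
    q=P[w];print('disc top',len(q),np.percentile(q[:,2],[5,50,95]),q.mean(0),cv2.minAreaRect(q[:,:2].astype(np.float32)))
    w=M&(P[...,2]>80)&(P[...,2]<118);q=P[w]; print('hi',cv2.minAreaRect(q[:,:2].astype(np.float32)))
# tray rim floor
z=np.load('top0.npz');hsv=cv2.cvtColor(z['p'],cv2.COLOR_RGB2HSV)
m=(hsv[...,0]>150)&(hsv[...,1]>25)&(hsv[...,1]<130);m[:190]=0;m[260:]=0;m[:,:305]=0;m[:,400:]=0
m=cv2.morphologyEx(m.astype(np.uint8),cv2.MORPH_OPEN,np.ones((3,3)));o,r=rays('top');t=(9-o[2])/r[...,2];G=o+r*t[...,None]
print('floor',cv2.minAreaRect(G[m>0][:,:2].astype(np.float32)))
```

```text
top [ 237  204   37   43 1116]
base 529 ((577.5835571289062, 65.04168701171875), (74.64534759521484, 98.44873046875), 76.90682220458984)
disc top 170 [ 96.13581618 104.43044438 109.83274393] [573.86842939  65.78856428 103.71643442] ((574.5111694335938, 66.58309936523438), (48.2558479309082, 38.911617279052734), 20.975332260131836)
hi ((574.8804321289062, 65.22703552246094), (59.553443908691406, 49.024776458740234), 21.084115982055664)
side [ 289  259   69   73 2664]
base 1111 ((576.1846923828125, 66.35105895996094), (76.14386749267578, 99.047607421875), 77.09661865234375)
disc top 318 [ 95.69247156 103.55455173 107.96970251] [570.91349998  67.47283128 102.78027364] ((573.7554321289062, 65.06593322753906), (17.316696166992188, 51.43387985229492), 78.16392517089844)
hi ((574.55615234375, 68.19599151611328), (52.90607833862305, 53.690101623535156), 38.890281677246094)
floor ((565.2110595703125, -170.99696350097656), (133.89556884765625, 191.84515380859375), 2.1130614280700684)
```

```bash
cat >> h.py <<'E'
def plan(*targets):
    """rows for world targets (x,y,z,yaw) from the measured pose"""
    s=sensors.sense();e=np.array(s['eef_pos']);R=Ro.from_euler('xyz',s['tcp_rot'])
    print('t',round(s['clock'],2),'pos',e.round(1),'rot',np.round(s['tcp_rot'],3),'F',np.round(s['contact_force'],1),'op',round(s['opening'],3),'g',round(s['grasp_force'],1),'q',np.round(s['qpos'],2))
    for x,y,z,w in targets:
        T=Ro.from_euler('xyz',[np.pi,0,w])
        print('->',(R.inv()*T).as_rotvec().round(4),(R.inv().apply(np.array([x,y,z])-e)/1000).round(4))
E
python3 -c "
from h import *
plan((569.5,-165,150,3.287))"
```

```text
t 0.1 pos [265.3 565.4 230.6] rot [-3.14  -0.     2.703] F [ 0.1 -0.  -0.4] op 0.994 g 0.0 q [ 1.13  0.35  1.63  0.    1.16 -0.  ]
-> [-1.200e-03 -4.000e-04 -5.842e-01] [-0.5857 -0.5319  0.0813]
```

Units first: turns go in shares of pi rad. So -0.584 rad / 3.1416 = -0.1859.

Request:
move_arm --pt "0 0 -0.0477 -0.0433 -0.0394 0.004 0.06" --pt "0 0 -0.0955 -0.0866 -0.0788 0.008 0.06" --pt "0 0 -0.1432 -0.1299 -0.1182 0.012 0.06" --pt "0 0 -0.1859 -0.1732 -0.1576 0.016 0.06" --pt "0 0 -0.1859 -0.2165 -0.197 0.02 0.06" --pt "0 0 -0.1859 -0.2598 -0.2364 0.025 0.06" --pt "0 0 -0.1859 -0.3031 -0.2758 0.03 0.06" --pt "0 0 -0.1859 -0.3464 -0.3152 0.035 0.06" --grip_force 60

```text
clock: 1.1
eef_pos: [445.6, 131.4, 196.2]
tcp_rot: [3.142, 0.0, -2.996]
contact_force: [0.1, 1.0, -0.5]
opening: 0.698
grasp_force: 0.0
```

```bash
python3 -c "
from h import *
plan((569.5,-165,120,3.287),(569.5,-165,26,3.287))"
```

```text
t 1.1 pos [445.6 131.4 196.2] rot [ 3.142  0.    -2.996] F [ 0.1  1.  -0.5] op 0.698 g 0.0 q [ 0.28  0.14  2.    0.    1.   -1.43]
-> [ 0.0001  0.0003 -0.0001] [-0.0797 -0.3113  0.0762]
-> [ 0.0001  0.0003 -0.0001] [-0.0796 -0.3113  0.1702]
```

Request:
move_arm --pt "0 0 0 -0.014 -0.055 0.01 0.06" --pt "0 0 0 -0.028 -0.11 0.025 0.06" --pt "0 0 0 -0.042 -0.165 0.04 0.06" --pt "0 0 0 -0.056 -0.22 0.055 0.06" --pt "0 0 0 -0.07 -0.275 0.065 0.06" --pt "0 0 0 -0.0797 -0.3113 0.0762 0.06" --pt "0 0 0 -0.0797 -0.3113 0.0762 0.06" --pt "0 0 0 -0.0797 -0.3113 0.0762 0.06"

```text
clock: 2.1
eef_pos: [568.4, -162.7, 119.8]
tcp_rot: [3.141, -0.001, -2.997]
contact_force: [-0.3, -0.1, -0.1]
opening: 0.704
grasp_force: 0.0
```

Run:
```python
from h import *
plan((569.5,-165,26,3.287))
p,d=shot('side','s1.png');cv2.imwrite('pics/s1c.png',cv2.resize(p[140:280,300:480,::-1],None,fx=3.5,fy=3.5))
```

```text
t 2.1 pos [ 568.4 -162.7  119.8] rot [ 3.141e+00 -1.000e-03 -2.997e+00] F [-0.3 -0.1 -0.1] op 0.704 g 0.0 q [-0.28  0.43  1.8   0.    0.91 -2.  ]
-> [ 0.0008 -0.0011 -0.0006] [-0.0008 -0.0025  0.0938]
```

View pics/s1c.png

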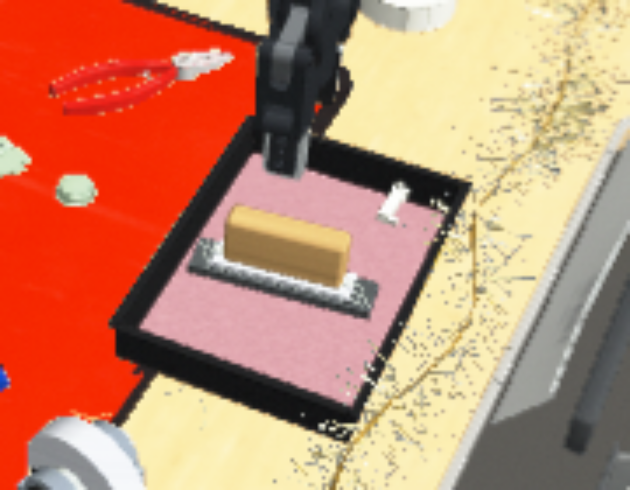

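The file lies square below the open gripper, so I'll descend and grip.

Request:
move_arm --pt "0 0 0 -0.0008 -0.0025 0.03 0.06" --pt "0 0 0 -0.0008 -0.0025 0.06 0.06" --pt "0 0 0 -0.0008 -0.0025 0.085 0.06" --pt "0 0 0 -0.0008 -0.0025 0.0938 0.06" --pt "0 0 0 -0.0008 -0.0025 0.0938 0.03" --pt "0 0 0 -0.0008 -0.0025 0.0938 0.005" --pt "0 0 0 -0.0008 -0.0025 0.0938 0.005" --pt "0 0 0 -0.0008 -0.0025 0.0938 0.005" --grip_force 110

```text
clock: 3.15
eef_pos: [571.1, -165.7, 27.7]
tcp_rot: [-3.141, 0.002, -2.996]
contact_force: [-1.1, 1.5, 7.5]
opening: 0.193
grasp_force: 108.0
```

```bash
python3 -c "
from h import *
plan((569.5,-165,26,3.287))"
```

```text
t 3.15 pos [ 571.1 -165.7   27.7] rot [-3.141e+00  2.000e-03 -2.996e+00] F [-1.1  1.5  7.5] op 0.193 g 108.0 q [-0.28  0.56  1.84  0.    0.74 -2.  ]
-> [-0.0006  0.0018 -0.0003] [0.0015 0.0009 0.0017]
```

Request:
move_arm --pt "0 0 0 0 0 -0.03 0.005" --pt "0 0 0 0 0 -0.07 0.005" --pt "0 0 0 0 0 -0.11 0.005" --pt "0 0 0 0 0 -0.14 0.005" --pt "0 0 0 0 0 -0.14 0.005"

```text
clock: 3.78
eef_pos: [571.8, -166.1, 169.0]
tcp_rot: [-3.139, 0.005, -2.996]
contact_force: [-0.1, -0.5, -3.0]
opening: 0.192
grasp_force: 108.0
```

Run:
```python
from h import *
plan((540,74.3,150,2.915))
p,d=shot('side','s2.png');cv2.imwrite('pics/s2c.png',cv2.resize(p[60:280,270:480,::-1],None,fx=2.5,fy=2.5))
```

```text
t 3.77 pos [ 571.8 -166.1  169. ] rot [-3.139  0.005 -2.996] F [-0.1 -0.5 -3. ] op 0.192 g 108.0 q [-0.29  0.37  1.76 -0.    1.01 -2.  ]
-> [-0.0013  0.0051  0.3717] [-0.0032  0.2425  0.0185]
```

View pics/s2c.png

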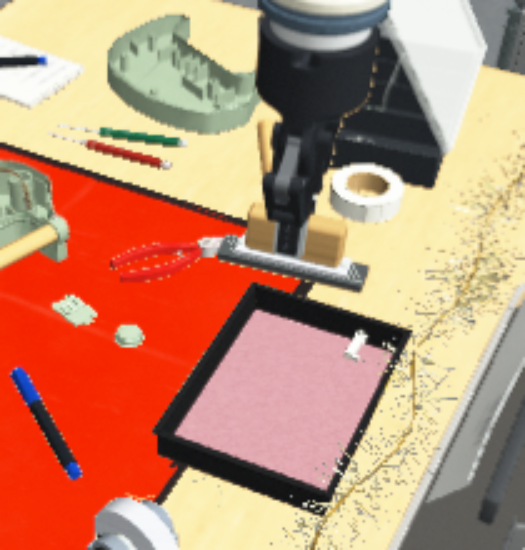

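The file is held level and clear, and the tray and latch are undisturbed. Moving over the stand.

To row units: 0.005 rad / 3.1416 = 0.0016.

Request:
move_arm --pt "0 0 0.0477 0 0.055 0 0.005" --pt "0 0 0.0955 0 0.11 0 0.005" --pt "0 0 0.1184 -0.002 0.165 0.005 0.005" --pt "-0.0004 0.0016 0.1184 -0.003 0.215 0.01 0.005" --pt "-0.0004 0.0016 0.1184 -0.0032 0.2425 0.0185 0.005" --pt "-0.0004 0.0016 0.1184 -0.0032 0.2425 0.0185 0.005" --pt "-0.0004 0.0016 0.1184 -0.0032 0.2425 0.0185 0.005"

```text
clock: 4.7
eef_pos: [537.8, 74.3, 146.8]
tcp_rot: [-3.141, -0.007, 2.915]
contact_force: [-0.2, -0.9, -1.7]
opening: 0.188
grasp_force: 108.5
```

Run:
```python
from h import *
plan((540,74.3,134,2.915))
# where is the file: steel bottom corner/extents, both views by height
for n in('side','top'):
    p,d=shot(n,n+'3.png');P=cloud(n,d);hsv=cv2.cvtColor(p,cv2.COLOR_RGB2HSV)
    m=(hsv[...,0]>10)&(hsv[...,0]<25)&(hsv[...,1]>60)&(P[...,2]>135)&(P[...,2]<190)&(abs(P[...,0]-540)<70)&(abs(P[...,1]-74)<50)&(d>0)
    g=P[m];print(n,len(g),np.percentile(g[:,2],[5,95]),cv2.minAreaRect(g[:,:2].astype(np.float32)))
```

```text
t 4.7 pos [537.8  74.3 146.8] rot [-3.141 -0.007  2.915] F [-0.2 -0.9 -1.7] op 0.188 g 108.5 q [ 0.13  0.33  1.88  0.    0.94 -1.21]
-> [-0.0005 -0.0066  0.0001] [-0.0022  0.0005  0.0128]
side 485 [143.82885787 173.58545785] ((529.8587646484375, 73.54986572265625), (78.13591003417969, 37.09176254272461), 3.4832565784454346)Traceback (most recent call last):
  File "<stdin>", line 7, in <module>
    return _quantile_unchecked(
        a, q, axis, out, overwrite_input, method, keepdims, weights)
    return _ureduce(a,
                    func=_quantile_ureduce_func,
    ...<5 lines>...
                    overwrite_input=overwrite_input,
                    method=method)
    r = func(a, **kwargs)
    result = _quantile(arr,
                       quantiles=q,
    ...<2 lines>...
                       out=out,
                       weights=wgt)
    slices_having_nans = np.isnan(arr[-1, ...])
                                  ~~~^^^^^^^^^
IndexError: index -1 is out of bounds for axis 0 with size 0
```

To row units: -0.007 rad / 3.1416 = -0.0022.

Request:
move_arm --pt "0 0 0 -0.001 0 0.008 0.005" --pt "0 -0.0022 0 -0.001 0 0.013 0.005" --pt "0 -0.0022 0 -0.001 0 0.015 0.005" --pt "0 -0.0022 0 -0.001 0 0.016 0.005"

```text
clock: 5.3
eef_pos: [539.2, 74.6, 131.6]
tcp_rot: [3.141, 0.002, 2.915]
contact_force: [0.2, -0.3, -2.6]
opening: 0.19
grasp_force: 108.4
```

Request:
move_arm --pt "0 0 0 0 0 0.001 0.005" --pt "0 0 0 0 0 0.002 0.005"

```text
clock: 5.55
eef_pos: [539.4, 74.7, 129.9]
tcp_rot: [3.141, 0.002, 2.915]
contact_force: [0.1, 0.0, -1.9]
opening: 0.188
grasp_force: 108.4
```

Now I'll start moving forward while still easing down.

Request:
move_arm --pt "0 0 0 -0.002 0 0.0005 0.005" --pt "0 0 0 -0.005 0 0.001 0.005" --pt "0 0 0 -0.008 0 0.0015 0.005"

```text
clock: 5.92
eef_pos: [547.3, 72.8, 128.3]
tcp_rot: [3.141, 0.002, 2.915]
contact_force: [-0.3, 0.0, -2.1]
opening: 0.19
grasp_force: 108.4
```

Request:
move_arm --pt "0 0 0 -0.002 0 0.0007 0.005" --pt "0 0 0 -0.004 0 0.0014 0.005" --pt "0 0 0 -0.007 0 0.002 0.005"

```text
clock: 6.3
eef_pos: [553.5, 71.4, 126.6]
tcp_rot: [3.141, 0.001, 2.915]
contact_force: [-5.5, 1.1, 8.2]
opening: 0.19
grasp_force: 109.5
```

Contact made: about 10 N down and 5.6 N along the stroke. I'll continue in short pieces and trim the height.

Request:
move_arm --pt "0 0 0 -0.004 0 0 0.005" --pt "0 0 0 -0.009 0 0 0.005" --pt "0 0 0 -0.014 0 0 0.005" --pt "0 0 0 -0.019 0 0 0.005"

```text
clock: 6.8
eef_pos: [572.2, 67.2, 127.3]
tcp_rot: [3.141, 0.001, 2.915]
contact_force: [-6.3, 1.4, 13.5]
opening: 0.191
grasp_force: 110.4
```

Request:
move_arm --pt "0 0 0 -0.005 0 -0.0007 0.005" --pt "0 0 0 -0.01 0 -0.001 0.005" --pt "0 0 0 -0.015 0 -0.0013 0.005" --pt "0 0 0 -0.02 0 -0.0016 0.005"

```text
clock: 7.3
eef_pos: [591.8, 62.7, 128.9]
tcp_rot: [3.141, 0.001, 2.915]
contact_force: [-5.4, 1.5, 9.4]
opening: 0.189
grasp_force: 110.4
```

Request:
move_arm --pt "0 0 0 -0.005 0 -0.0004 0.005" --pt "0 0 0 -0.01 0 -0.0008 0.005" --pt "0 0 0 -0.015 0 -0.0012 0.005" --pt "0 0 0 -0.02 0 -0.0016 0.005" --pt "0 0 0 -0.024 0 -0.005 0.005" --pt "0 0 0 -0.026 0 -0.014 0.005" --pt "0 0 0 0.014 0 -0.016 0.005" --pt "0 0 0 0.05 0 -0.016 0.005"

```text
clock: 8.3
eef_pos: [542.6, 73.8, 144.3]
tcp_rot: [3.141, 0.003, 2.914]
contact_force: [0.2, 0.3, -2.1]
opening: 0.191
grasp_force: 108.7
```

```bash
cat >> h.py <<'E'
C0=np.array([577.,65.7]);AX=np.array([.974,-.225]);YV=np.array([.225,.974])
def s_of():
    plan();e=np.array(sensors.sense()['eef_pos'])[:2]-C0;print('s',round(e@AX,1),'lat',round(e@YV,1))
E
python3 - <<'E'
from h import *
s_of()
p,d=shot('side','s4.png');cv2.imwrite('pics/s4c.png',cv2.resize(p[190:350,250:410,::-1],None,fx=3.7,fy=3.7,interpolation=cv2.INTER_CUBIC))
E
```

```text
t 8.3 pos [542.6  73.8 144.3] rot [3.141e+00 3.000e-03 2.914e+00] F [ 0.2  0.3 -2.1] op 0.191 g 108.7 q [ 0.13  0.33  1.88 -0.    0.92 -1.21]
s -35.3 lat 0.1
```

View pics/s4c.png

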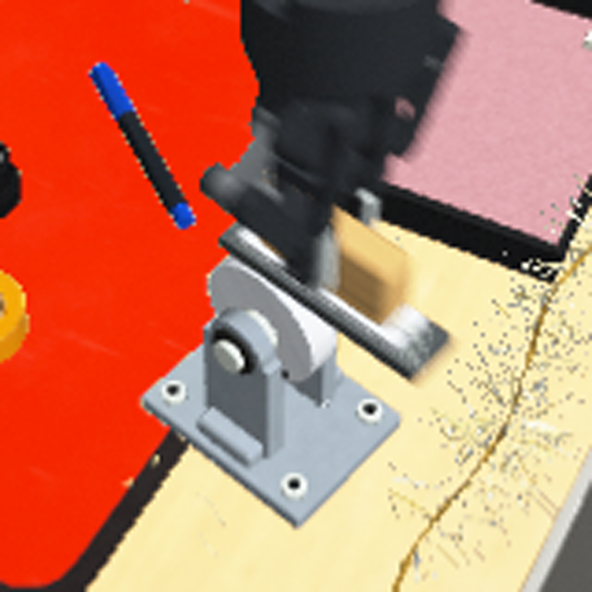

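The file is clear of the disc, and a dark spot shows on the lower near rim at full-image pixel (328,291). I'll compute its angle by casting its ray onto the disc's mid-plane.

```bash
cat >> h.py <<'E'
def hole(p,u0=None):
    o,r=rays('side');n=np.array([*YV,0]);c=np.array([*C0,78.])
    t=((c-o)@n)/(r@n);G=o+r*t[...,None]-c
    xs=G[...,:2]@AX;zs=G[...,2];rad=np.hypot(xs,zs);th=np.arctan2(xs,zs)%(2*np.pi)
    g=p.max(-1).astype(int)
    return xs,zs,rad,th,g
E
python3 - <<'E'
from h import *
p=cv2.imread('pics/s4.png')[...,::-1]
xs,zs,rad,th,g=hole(p)
print(th[291,328],rad[291,328]);print(g[284:298,318:338]);print(th[284:298:3,318:338:3].round(2));print(rad[284:298:3,318:338:3].round(0))
E
```

```text
3.534196934192908 32.38147528874351
[[158 202 203 204 204 196 162 143 142 142 140 139 143 144 142 155 242 239
  238 236]
 [107 167 201 202 198 189 161 141 141 141 142 139 139 144 145 153 228 236
  234 231]
 [ 71 115 199 196 188 183 180 141 142 142 140 139 137 140 144 149 205 232
  230 217]
 [ 71 106 173 182 179 191 203 180 138 143 140 142 139 140 143 147 197 228
  215 199]
 [ 47  99 142 173 190 208 209 212 143 141 142 142 141 136 141 146 174 212
  193 160]
 [ 49 100 122 188 208 210 212 171 145 141 143 139 140 139 138 145 193 171
  128 150]
 [ 76  98 105 169 207 208 171 167  85  85 140 141 142 139 137 140 159 107
  106 150]
 [ 94 100 101 104 164 172 173 170  76  42 140 143 142 140 139 137 107 102
   99 152]
 [101 100 100 104 146 176 176 171 138 109 141 139 142 140 122 105 102 101
   99 153]
 [100 101 101 105 143 177 176 175 173 171 132 112 113 105 102 102 102 100
  102 155]
 [101 101 102 104 144 177 175 175 178 197 192 144 102 100 102 103 101 100
  100 156]
 [103 101 100 105 144 177 177 174 178 199 200 193 130  99 100 101 102 102
  104 160]
 [102 102 102 105 145 176 173 173 177 202 203 204 197 147 124  99 102 101
  105 162]
 [101 103 100 104 144 177 173 174 184 202 204 203 204 200 195 144  98 100
  103 164]]
[[2.82 3.   3.32 3.8  4.31 4.66 4.86]
 [2.88 3.04 3.27 3.59 3.98 4.33 4.6 ]
 [2.93 3.06 3.24 3.48 3.77 4.08 4.35]
 [2.96 3.07 3.22 3.41 3.64 3.89 4.14]
 [2.98 3.08 3.21 3.36 3.55 3.76 3.97]]
[[33. 25. 19. 16. 18. 23. 29.]
 [41. 33. 27. 23. 22. 25. 30.]
 [49. 42. 36. 31. 29. 29. 32.]
 [58. 50. 44. 39. 36. 34. 36.]
 [67. 59. 53. 47. 43. 41. 41.]]
```

Hole at about 3.5 rad, so the first stroke worked. Second stroke.

Request:
move_arm --pt "0 0 0 0 0 0.008 0.005" --pt "0 0 0 0 0 0.0112 0.005" --pt "0 0 0 -0.003 0 0.0125 0.005" --pt "0 0 0 -0.007 0 0.0135 0.005"

```text
clock: 8.85
eef_pos: [550.4, 72.1, 130.4]
tcp_rot: [3.141, 0.001, 2.914]
contact_force: [-4.2, 0.7, 4.4]
opening: 0.192
grasp_force: 109.0
```

Request:
move_arm --pt "0 0 0 -0.005 0 0.0003 0.005" --pt "0 0 0 -0.01 0 0.0002 0.005" --pt "0 0 0 -0.015 0 0 0.005" --pt "0 0 0 -0.02 0 -0.0002 0.005"

```text
clock: 9.35
eef_pos: [569.9, 67.6, 130.6]
tcp_rot: [3.141, 0.002, 2.915]
contact_force: [-2.7, 0.1, 1.4]
opening: 0.189
grasp_force: 109.0
```

Request:
move_arm --pt "0 0 0 -0.004 0 0.0012 0.005" --pt "0 0 0 -0.009 0 0.0016 0.005" --pt "0 0 0 -0.014 0 0.0019 0.005" --pt "0 0 0 -0.019 0 0.0022 0.005"

```text
clock: 9.85
eef_pos: [588.1, 63.5, 128.8]
tcp_rot: [3.141, 0.002, 2.915]
contact_force: [-3.9, 0.8, 6.4]
opening: 0.187
grasp_force: 109.5
```

Request:
move_arm --pt "0 0 0 -0.005 0 0.0006 0.005" --pt "0 0 0 -0.01 0 0.0011 0.005" --pt "0 0 0 -0.015 0 0.0015 0.005" --pt "0 0 0 -0.02 0 0.0018 0.005"

```text
clock: 10.35
eef_pos: [607.5, 59.0, 127.0]
tcp_rot: [3.141, 0.001, 2.915]
contact_force: [-3.9, 1.7, 6.4]
opening: 0.19
grasp_force: 109.7
```

Request:
move_arm --pt "0 0 0 -0.004 0 -0.002 0.005" --pt "0 0 0 -0.006 0 -0.014 0.005" --pt "0 0 0 0.03 0 -0.018 0.005" --pt "0 0 0 0.067 0 -0.018 0.005" --pt "0 0 0 0.067 0 -0.018 0.005"

```text
clock: 10.98
eef_pos: [540.0, 74.2, 144.9]
tcp_rot: [-3.141, 0.001, 2.916]
contact_force: [0.7, -0.5, -2.6]
opening: 0.188
grasp_force: 108.7
```

```bash
cat >> h.py <<'E'
def look(f):
    p,d=shot('side',f);xs,zs,rad,th,g=hole(p)
    m=(rad>22)&(rad<40)&(th>3.2)&(g<110)
    for a in np.arange(3.2,6.4,.2):
        k=m&(th>=a)&(th<a+.2)
        if k.sum(): v,u=np.nonzero(k);print(round(a,1),k.sum(),'uv',u.mean().round(1),v.mean().round(1),'rad',rad[k].mean().round(1),'min',g[k].min())
E
python3 - <<'E'
from h import *
s_of();look('s5.png')
p=cv2.imread('pics/s5.png');cv2.imwrite('pics/s5c.png',cv2.resize(p[230:340,280:370],None,fx=5,fy=5,interpolation=cv2.INTER_CUBIC))
E
```

```text
t 10.97 pos [540.   74.2 144.9] rot [-3.141e+00  1.000e-03  2.916e+00] F [ 0.7 -0.5 -2.6] op 0.188 g 108.7 q [ 0.13  0.33  1.88 -0.    0.93 -1.21]
s -37.9 lat -0.1
3.6 8 uv 331.2 294.1 rad 37.5 min 98
3.8 9 uv 333.3 293.4 rad 35.4 min 100
4.0 9 uv 335.1 292.8 rad 34.7 min 100
4.2 4 uv 335.8 290.8 rad 32.3 min 99
4.4 1 uv 336.0 289.0 rad 30.8 min 109
5.0 3 uv 334.0 279.7 rad 27.4 min 32
5.2 11 uv 334.6 277.9 rad 31.2 min 32
5.4 4 uv 334.5 274.8 rad 35.8 min 40
5.6 10 uv 331.9 270.8 rad 36.2 min 44
5.8 12 uv 328.7 267.8 rad 34.5 min 49
6.0 14 uv 325.3 265.2 rad 33.0 min 45
6.2 5 uv 323.2 263.2 rad 33.8 min 44
```

View pics/s5c.png

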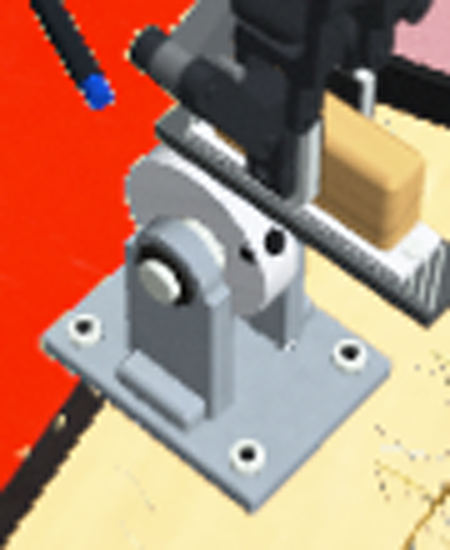

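The rim hole shows clearly at pixel (335,278), θ≈5.15. The smaller mark at (329,280) is on the side face. About 1.1 rad remains, so I'll make a shorter third stroke.

Request:
move_arm --pt "0 0 0 -0.014 0 0.008 0.005" --pt "0 0 0 -0.015 0 0.0145 0.005" --pt "0 0 0 -0.018 0 0.0165 0.005" --pt "0 0 0 -0.022 0 0.018 0.005" --pt "0 0 0 -0.027 0 0.0188 0.005"

```text
clock: 11.65
eef_pos: [568.2, 67.9, 126.0]
tcp_rot: [3.141, 0.0, 2.915]
contact_force: [-5.0, 0.9, 7.0]
opening: 0.192
grasp_force: 109.4
```

Request:
move_arm --pt "0 0 0 -0.005 0 0.0004 0.005" --pt "0 0 0 -0.01 0 0.0008 0.005" --pt "0 0 0 -0.013 0 0 0.005" --pt "0 0 0 -0.016 0 -0.012 0.005" --pt "0 0 0 0.03 0 -0.019 0.005" --pt "0 0 0 0.03 0 -0.019 0.005"

```text
clock: 12.4
eef_pos: [537.0, 74.8, 145.3]
tcp_rot: [-3.141, 0.001, 2.915]
contact_force: [-0.1, -0.6, -2.9]
opening: 0.19
grasp_force: 108.6
```

Run:
```python
from h import *
s_of();look('s6.png')
p=cv2.imread('pics/s6.png');cv2.imwrite('pics/s6c.png',cv2.resize(p[230:340,280:370],None,fx=5,fy=5,interpolation=cv2.INTER_CUBIC))
```

```text
t 12.4 pos [537.   74.8 145.3] rot [-3.141e+00  1.000e-03  2.915e+00] F [-0.1 -0.6 -2.9] op 0.19 g 108.6 q [ 0.14  0.33  1.89 -0.    0.93 -1.21]
s -41.0 lat -0.1
3.6 5 uv 331.8 294.6 rad 38.3 min 99
3.8 7 uv 333.6 293.9 rad 36.2 min 100
4.0 8 uv 335.2 293.0 rad 35.1 min 100
4.2 3 uv 336.0 291.0 rad 32.9 min 98
5.4 1 uv 334.0 273.0 rad 37.4 min 105
5.6 9 uv 331.9 270.7 rad 36.5 min 45
5.8 17 uv 328.3 268.1 rad 32.9 min 31
6.0 18 uv 325.4 265.3 rad 33.0 min 35
6.2 4 uv 323.0 263.5 rad 32.7 min 48
```

Request:
move_arm --pt "0 0 0 0.02 0 -0.04 0.005" --pt "0 0 0 0.06 0 -0.06 0.005" --pt "0 0 0 0.1 0 -0.06 0.005" --pt "0 0 0 0.12 0 -0.06 0.005"

```text
clock: 12.95
eef_pos: [421.6, 101.8, 205.1]
tcp_rot: [3.141, 0.003, 2.915]
contact_force: [1.9, 0.2, -2.8]
opening: 0.187
grasp_force: 108.3
```

```bash
cat >> h.py <<'E'
def look2(k):
    s_of()
    for n in('side','top'):
        p,d=shot(n,f'{n}{k}.png');g=p.max(-1).astype(int)
        o,r=rays(n);cc=np.array([*C0,78.])
        # cast on the rim cylinder, radius ~31 about the spindle (near intersection)
        a=np.stack([(r[...,:2]@AX),r[...,2]],-1);b=np.array([(o-cc)[:2]@AX,(o-cc)[2]])
        A=(a**2).sum(-1);B=a@b;D=B*B-A*((b**2).sum()-30.5**2)
        t=(-B-np.sqrt(np.maximum(D,0)))/A;X=o+r*t[...,None]-cc
        lat=X[...,:2]@YV;th=np.arctan2(X[...,:2]@AX,X[...,2])%(2*np.pi)
        th=np.where(th<1.5,th+2*np.pi,th)
        m=(D>0)&(abs(lat)<8)&(th>3.8)&(th<7.4)&(g<110)
        N,L,S,C=cv2.connectedComponentsWithStats(m.astype(np.uint8))
        for i in range(1,N):
            q=L==i;w=(200-g[q]).astype(float)
            if S[i,4]>1:print(n,S[i,4],'uv',C[i].round(1),'th',np.average(th[q],weights=w).round(2),'lat',np.average(lat[q],weights=w).round(1),'min',g[q].min())
E
python3 - <<'E'
from h import *
look2(7)
a=cv2.imread('pics/side7.png')[230:330,280:370];b=cv2.imread('pics/top7.png')[200:250,230:280]
a=cv2.resize(a,(450,500),interpolation=cv2.INTER_CUBIC);b=cv2.resize(b,(340,500)[0:1]*2,interpolation=cv2.INTER_CUBIC)
o=np.zeros((500,790,3),np.uint8);o[:,:450]=a;o[:340,450:]=b;cv2.imwrite('pics/both7.png',o)
E
```

```text
t 12.95 pos [421.6 101.8 205.1] rot [3.141e+00 3.000e-03 2.915e+00] F [ 1.9  0.2 -2.8] op 0.187 g 108.3 q [ 0.23  0.08  2.05 -0.    1.01 -1.11]
s -159.5 lat 0.2
side 19 uv [327.2 267.8] th 5.96 lat -0.2 min 33
top 5 uv [248. 225.] th 6.02 lat -0.7 min 91
```

View pics/both7.png

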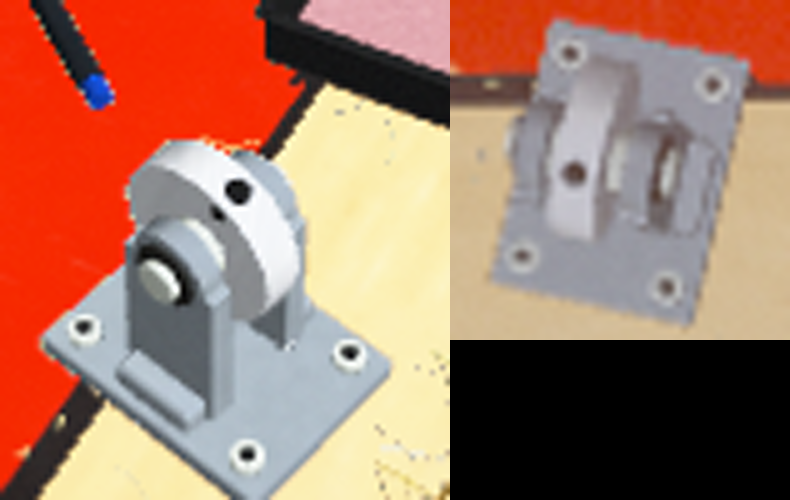

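Both views agree: hole at θ≈5.98 and centred, so 0.30 rad remains. I'll return for a short finishing stroke.

Request:
move_arm --pt "0 0 0 -0.05 0 0.01 0.005" --pt "0 0 0 -0.1 0 0.03 0.005" --pt "0 0 0 -0.14 0 0.055 0.005" --pt "0 0 0 -0.147 0 0.072 0.005" --pt "0 0 0 -0.147 0 0.0755 0.005" --pt "0 0 0 -0.147 0 0.0755 0.005"

```text
clock: 13.8
eef_pos: [564.8, 68.7, 129.3]
tcp_rot: [3.142, 0.001, 2.915]
contact_force: [-0.1, 0.1, -1.5]
opening: 0.186
grasp_force: 108.3
```

Request:
move_arm --pt "0 0 0 -0.001 0 0.002 0.005" --pt "0 0 0 -0.003 0 0.0033 0.005" --pt "0 0 0 -0.007 0 0.004 0.005"

```text
clock: 14.18
eef_pos: [572.3, 67.2, 125.9]
tcp_rot: [3.141, 0.002, 2.915]
contact_force: [-2.9, 0.4, 2.4]
opening: 0.189
grasp_force: 108.6
```

Request:
move_arm --pt "0 0 0 -0.003 0 0.0008 0.005" --pt "0 0 0 -0.006 0 0.001 0.005" --pt "0 0 0 -0.009 0 -0.002 0.005" --pt "0 0 0 -0.009 0 -0.02 0.005" --pt "0 0 0 0.03 0 -0.06 0.005" --pt "0 0 0 0.085 0 -0.08 0.005" --pt "0 0 0 0.14 0 -0.08 0.005" --pt "0 0 0 0.14 0 -0.08 0.005"

```text
clock: 15.18
eef_pos: [432.4, 98.7, 206.0]
tcp_rot: [3.141, 0.001, 2.916]
contact_force: [0.9, 0.1, -1.7]
opening: 0.195
grasp_force: 108.5
```

```bash
python3 -c "
from h import *
look2(8)"
```

```text
t 15.18 pos [432.4  98.7 206. ] rot [3.141e+00 1.000e-03 2.916e+00] F [ 0.9  0.1 -1.7] op 0.195 g 108.5 q [ 0.22  0.1   2.03 -0.    1.01 -1.12]
s -148.3 lat -0.4
side 18 uv [324.5 265.4] th 6.15 lat -0.2 min 34
top 4 uv [248.5 222.5] th 6.21 lat -0.7 min 90
```

θ≈6.18, so about 0.1 rad more. One small forward touch should do it.

Request:
move_arm --pt "0 0 0 -0.05 0 0.01 0.005" --pt "0 0 0 -0.1 0 0.03 0.005" --pt "0 0 0 -0.135 0 0.055 0.005" --pt "0 0 0 -0.14 0.0004 0.073 0.005" --pt "0 0 0 -0.14 0.0004 0.077 0.005" --pt "0 0 0 -0.14 0.0004 0.077 0.005"

```text
clock: 16.02
eef_pos: [571.8, 67.5, 128.4]
tcp_rot: [3.141, 0.001, 2.915]
contact_force: [-0.0, -0.0, -0.9]
opening: 0.189
grasp_force: 108.5
```

Request:
move_arm --pt "0 0 0 -0.001 0 0.002 0.005" --pt "0 0 0 -0.0015 0 0.003 0.005" --pt "0 0 0 -0.0035 0 0.0037 0.005" --pt "0 0 0 -0.0065 0 0.0037 0.005" --pt "0 0 0 -0.008 0 0 0.005" --pt "0 0 0 -0.008 0 -0.02 0.005" --pt "0 0 0 0.03 0 -0.06 0.005" --pt "0 0 0 0.085 0 -0.08 0.005"

```text
clock: 17.02
eef_pos: [490.8, 86.7, 210.0]
tcp_rot: [3.14, 0.006, 2.914]
contact_force: [0.2, 0.4, -1.9]
opening: 0.193
grasp_force: 108.5
```

Request:
move_arm --pt "0 0 0 0.05 0 0 0.005" --pt "0 0 0 0.05 0 0 0.005"

```text
clock: 17.27
eef_pos: [437.9, 97.9, 208.2]
tcp_rot: [3.142, 0.001, 2.916]
contact_force: [0.9, 0.7, -1.8]
opening: 0.191
grasp_force: 108.5
```

```bash
python3 -c "
from h import *
look2(9)
plan((569.5,-165,140,3.287))"
```

```text
t 17.27 pos [437.9  97.9 208.2] rot [3.142e+00 1.000e-03 2.916e+00] F [ 0.9  0.7 -1.8] op 0.191 g 108.5 q [ 0.22  0.1   2.02 -0.    1.02 -1.13]
s -142.7 lat 0.1
side 18 uv [323.5 264.9] th 6.21 lat 0.1 min 34
top 4 uv [248.5 221.5] th 6.28 lat -0.2 min 91
t 17.38 pos [441.5  97.9 208.7] rot [3.141 0.004 2.915] F [-0.4 -0.8 -2.5] op 0.191 g 108.5 q [ 0.22  0.11  2.01 -0.    1.02 -1.13]
-> [ 3.000e-04  4.100e-03 -3.715e-01] [-0.1834 -0.2276  0.0691]
```

Corrected with each camera's own stand centre, both views give about 6.255, so the hole is at the top within about 0.03 rad. Next I'll put the file back.

To row units: -0.3715 rad / 3.1416 = -0.1183.

Request:
move_arm --pt "0 0 -0.0318 -0.03 -0.038 0 0.005" --pt "0 0 -0.0637 -0.06 -0.076 0 0.005" --pt "0 0 -0.0955 -0.09 -0.114 0.005 0.005" --pt "0 0 -0.1183 -0.12 -0.152 0.015 0.005" --pt "0 0.001 -0.1183 -0.15 -0.19 0.03 0.005" --pt "0 0.001 -0.1183 -0.1834 -0.2276 0.06 0.005" --pt "0 0.001 -0.1183 -0.1834 -0.2276 0.069 0.005" --pt "0 0.001 -0.1183 -0.1834 -0.2276 0.069 0.005"

```text
clock: 18.38
eef_pos: [568.1, -165.6, 137.9]
tcp_rot: [3.14, -0.003, -2.998]
contact_force: [-0.4, -0.1, -1.9]
opening: 0.189
grasp_force: 108.5
```

Run:
```python
from h import *
plan((570,-166,28,3.287))
p,d=shot('side','sA.png');P=cloud('side',d);hsv=cv2.cvtColor(p,cv2.COLOR_RGB2HSV)
m=(hsv[...,0]>10)&(hsv[...,0]<25)&(hsv[...,1]>60)&(P[...,2]>125)&(P[...,2]<185)&(abs(P[...,0]-570)<70)&(abs(P[...,1]+165)<50)&(d>0)
g=P[m];print(len(g),g.min(0),g.max(0),np.percentile(g[:,2],95))
```

```text
t 18.38 pos [ 568.1 -165.6  137.9] rot [ 3.140e+00 -3.000e-03 -2.998e+00] F [-0.4 -0.1 -1.9] op 0.189 g 108.5 q [-0.29  0.41  1.78 -0.    0.95 -2.  ]
-> [ 0.0014 -0.0033 -0.0019] [-0.0022 -0.0008  0.1099]
458 [ 519.62961443 -195.36632475  125.28012492] [ 601.71130287 -126.4222359   184.83723919] 164.37898541860784
```

To row units: -0.003 rad / 3.1416 = -0.001.

Request:
move_arm --pt "0 0 0 -0.001 0 0.04 0.005" --pt "0 0 0 -0.002 0 0.075 0.005" --pt "0 -0.001 0 -0.002 0 0.098 0.005" --pt "0 -0.001 0 -0.002 0 0.106 0.005" --pt "0 -0.001 0 -0.002 0 0.108 0.005" --pt "0 -0.001 0 -0.002 0 0.108 0.005"

```text
clock: 19.18
eef_pos: [571.2, -165.0, 32.5]
tcp_rot: [-3.141, 0.004, -2.997]
contact_force: [-0.1, -1.0, -3.2]
opening: 0.189
grasp_force: 108.9
```

Request:
move_arm --pt "0 0 0 0 0 0.0015 0.005" --pt "0 0 0 0 0 0.003 0.005" --pt "0 0 0 0 0 0.004 0.005" --pt "0 0 0 0 0 0.004 0.005"

```text
clock: 19.68
eef_pos: [570.4, -165.1, 27.7]
tcp_rot: [3.142, 0.002, -2.997]
contact_force: [-2.3, 0.2, 3.2]
opening: 0.187
grasp_force: 109.4
```

Resting on the floor. Release and withdraw.

Request:
move_arm --pt "0 0 0 0 0 0 0.03" --pt "0 0 0 0 0 0 0.055" --pt "0 0 0 0 0 0 0.055" --pt "0 0 0 0 0 0 0.055" --pt "0 0 0 0 0 -0.02 0.055" --pt "0 0 0 0 0 -0.06 0.055" --pt "0 0 0 0 0 -0.11 0.055" --pt "0 0 0 0 0 -0.16 0.055" --grip_force 30

```text
clock: 20.68
eef_pos: [569.9, -165.0, 190.3]
tcp_rot: [-3.141, 0.003, -2.997]
contact_force: [0.4, -0.1, -0.4]
opening: 0.645
grasp_force: 0.0
```

Request:
move_arm --pt "0 0 0 0.05 0 -0.02 0.055" --pt "0 0 0 0.1 0 -0.02 0.055" --pt "0 0 0 0.15 0 -0.02 0.055" --pt "0 0 0 0.15 0 -0.02 0.055"

```text
clock: 21.18
eef_pos: [418.5, -186.6, 208.2]
tcp_rot: [3.142, 0.002, -2.998]
contact_force: [0.4, -0.0, -0.2]
opening: 0.642
grasp_force: 0.0
```

Run:
```python
from h import *
look2(10)
a=cv2.imread('pics/side10.png')[150:330,280:450];b=cv2.imread('pics/top10.png')[130:260,230:400]
o=np.zeros((420,790,3),np.uint8);o[:,:396]=cv2.resize(a,(396,420));o[:300,396:790]=cv2.resize(b,(394,300));cv2.imwrite('pics/end.png',o)
```

```text
t 21.18 pos [ 418.5 -186.6  208.2] rot [ 3.142e+00  2.000e-03 -2.998e+00] F [ 0.4 -0.  -0.2] op 0.642 g 0.0 q [-0.42  0.12  2.    0.    1.02 -2.14]
s -97.6 lat -281.4
side 18 uv [323.5 264.9] th 6.21 lat 0.1 min 33
top 4 uv [248.5 221.5] th 6.28 lat -0.2 min 89
```

View pics/end.png

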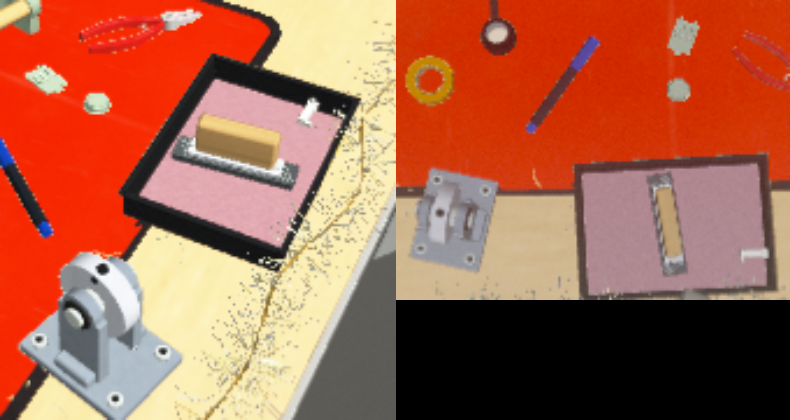

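The file lies flat in the tray, the latch and the other things look undisturbed, and the hole is at the top of the rim (side pixel (323.5,265)).

```bash
python3 -c "
from rig import order
print(order.sign_off())"
```

```text
the job is handed in; nothing more can be done
None
```

The job is handed in at about 21 s on the robot's clock: the disc's hole is at the top to within about 0.03 rad by both cameras, and the file is back flat in the tray with nothing else visibly disturbed.

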